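Load the autosampler tray in reverse order

ROBOT

A 6-joint arm with a two-finger parallel gripper is mounted at the origin on the work surface. World frame = base frame: x ahead of the robot, y to its left, z up, the work surface at z = 0. Lengths are in m, angles in degrees, forces in N, time in s.
With the tool pointing down it reaches from about 0.25 to 0.725 m from the base axis. Payload 9.7 kg.
Tool frame: the origin (TCP) lies midway between the tips of the shut fingers; the grasp point (between the pads) lies bot.hold_point_z behind it (bot.hold_point_z is the distance from the TCP to the grasp point, in m); z points along the fingers, y is the line along which they close (so a half turn about z gives the same grasp; the last joint's range is limited). The gripper opens to 85 mm and grips with 20 to 120 N. Pads are 22 mm wide; open, the fingers measure 114 mm over their backs; the gripper's body (76 mm by 85 mm) begins 54 mm behind the grasp point. The pads swing forward as they close: fully open they stand 13 mm farther back than shut.
Start: joints at [-74.886, 4.979, 10.078, 95.1, 0, 90], TCP at [0.143, -0.531, 0.231] pointing down, gripper open.
Joint ranges: [-179.16, 179.16], [-48.56, 103.87], [-65.8, 70.77], [-126.05, 130.52], [-82.76, 87.17], [-180, 180]. Speed limits (degrees/s): [127.2, 127.2, 147.25, 180, 180, 180].

INTERFACE

Orientations are given as [roll, pitch, yaw] about the fixed x, y, z axes, in that order (R = Rz(yaw) Ry(pitch) Rx(roll)).
In Python, from workcell import bot, camera, camera_model, ticket gives the robot as it stands.
- The arm moves only by the tool send_rows, never from a script. Its argument "targets" is text: rows parted by semicolons, each of 5 numbers parted by spaces: the shift along the tool's x, y, z in mm, then the turn about the tool's z in degrees, then the closure in counts, from 0 (fully open) to 255 (shut). A call has 1 to 20 rows; each row is the pose to reach, as a shift and turn from the pose commanded when the call began, along the tool's axes at that moment; what a row does not reach only later rows make up. A row lasts 1/8 s, in which the tool goes at most 62.5 mm and 10.7 degrees, less where a joint would pass 70% of its speed; a pose out of reach is approached as far as the arm can. A call with a gripper value outside its range is refused whole. The fingers move at their own pace and stop on an object; "newtons" is the grip in N (left out, the last holds). Time passes only in rows, so rows that repeat a pose let the fingers close. It gives the time, the measured TCP pose, the force, the opening and the grip force at its end, in the units of the state.
- bot.get_obs(): the state, without advancing time (a new reading comes with each control period).
- camera(name): name is "scene" or "top" or "wrist"; returns the picture (400x640x3 uint8, blue, green, red); there is no depth.
- camera_model(name): a dict with "K" (3x3 intrinsics, pixels), "pose" (4x4, takes a point from camera to world coordinates); the wrist camera has in their place "T_tool_cam" (4x4, takes a point from camera to tool coordinates, whose origin is the TCP and whose axes are the flange's). Camera axes: x right, y down, z forward; pixel columns grow to the right and rows downward; lengths in m; the calibration is good to about 2 mm. A picture is of the moment at which its call begins: read the wrist's pose just before it. camera_model takes no time and is no camera call.
- ticket.job_done(): hands the job in; it is judged then, once.
The state is a dict: "time": time; "q": joint angles; "qd": joint speeds; "joint_efforts": joint torques, N m; "ee_pos": TCP position; "tcp_rot": TCP orientation; "wrist_force": force on the tool from outside, world axes, zero at the start; "torque": the same for the moment, N m; "opening": finger opening in m; "grasp_force": force on a finger pad.
Only numpy, scipy, OpenCV 4.12 (cv2) and the standard library are available. Lean on these libraries where they do the work, as an engineer would, in place of code of your own. Each camera call takes 0.05 s, during which the arm holds its last target. There are 200 camera calls.

TASK

Move the four vials from the row of black stands on the wooden board into the four pockets of the aluminium autosampler tray, one in each pocket, in reverse order along the row: the vial that starts at the end nearest the robot goes into the pocket farthest from the robot, the next into the next farthest, and so on until the one that starts farthest stands in the nearest pocket. Keep every vial upright on the way, and leave all four released and standing upright on the pocket floors.

Things in the scene. Friction and masses are not known exactly. Their poses are not given: they have to be found in the camera images.
- vial_slim: tall slim closed glass vial: straight round glass body 20 mm in diameter and 62 mm high, then a flat round blue cap 22 mm in diameter, 74 mm high in all. White paper label band, 28 to 80 g, loose. Origin at the centre of its underside, z up. Grasp it from above by the glass body.
- vial_wide: short wide closed glass vial: round glass body 32 mm in diameter and 52 mm high, then a blue cap nearly as wide (31 mm), 66 mm high in all. White paper label band, 28 to 80 g, loose. Origin at the centre of its underside, z up. Grasp it from above by the glass body.
- vial_square: square closed glass vial: body 28 x 28 mm in plan (sides along its own x and y axes) and 52 mm high, then a short neck and a square blue cap 24 mm wide, 70 mm high in all. White paper label band, 28 to 80 g, loose. Origin at the centre of its underside, z up. Grasp it from above by the glass body.
- vial_dropper: round dropper bottle: glass body 26 mm in diameter and 50 mm high, then a blue collar 18 mm wide up to 60 mm and a blue pointed tip, 74 mm high in all. White paper label band, 28 to 80 g, loose. Origin at the centre of its underside, z up. Grasp it from above by the glass body.
- stand_slim: black square open-topped bench stand, 46 x 46 mm and 12 mm high, wall and floor 3 mm, in which vial_slim stands at the start (within 3 mm of its centre on each axis, and turned within 0.1 rad of it). Fixed on the board, with its yaw; the four stands look the same. Origin at the centre of its underside.
- stand_wide: black square open-topped bench stand, 46 x 46 mm and 12 mm high, wall and floor 3 mm, in which vial_wide stands at the start (within 3 mm of its centre on each axis, and turned within 0.1 rad of it). Fixed on the board, with its yaw; the four stands look the same. Origin at the centre of its underside.
- stand_square: black square open-topped bench stand, 46 x 46 mm and 12 mm high, wall and floor 3 mm, in which vial_square stands at the start (within 3 mm of its centre on each axis, and turned within 0.1 rad of it). Fixed on the board, with its yaw; the four stands look the same. Origin at the centre of its underside.
- stand_dropper: black square open-topped bench stand, 46 x 46 mm and 12 mm high, wall and floor 3 mm, in which vial_dropper stands at the start (within 3 mm of its centre on each axis, and turned within 0.1 rad of it). Fixed on the board, with its yaw; the four stands look the same. Origin at the centre of its underside.
- board: flat pale wooden board, 250 x 75 x 6 mm, fixed on the bench left or right of the arm. It carries the four stands in a row along its own x axis, centred at x = -90, -30, 30, 90 mm, y = 0, in shuffled order. Its x axis points away from the robot (within 0.35 rad of world x): x = -90 mm is the end nearest the robot. Origin at the centre of its underside.
- tray: aluminium tray with dark pocket floors, 244 x 64 mm, 16 mm high, fixed on the bench, on the other side. Four empty open pockets in a row along its own x axis, centred at x = -90, -30, 30, 90 mm, y = 0, each 56 x 56 mm inside; walls and floor 4 mm thick. Its x axis points away from the robot (within 0.35 rad of world x): x = -90 mm is the nearest pocket. Origin: centre of its underside.

How it is judged:
By the outcome, as a careful person would: the job done as asked, in the order asked, and still so for the second after the job is handed in, with the robot touching nothing.
It also fails if it takes over 118 s, if anything falls off the work surface, if the arm or the gripper's body presses on something with over 40 N, if the wrist force passes 120 N, or if a joint passes its speed limit or range.

## Working session

There is one attempt and no reset: what is moved stays moved. The work goes in short steps, Python scripts to look and compute and a tool call to move; the robot and the scene stay as the last step left them, time stands still between calls to the robot, and variables do not carry over. Pictures are saved under pics/ and viewed, at most 14 in all, crops included, and the job is handed in when it is done.

Besides the shell and the picture viewer there is one more tool, called by a JSON object that holds its "op" and its "data". send_rows: Moves the arm, as the interface text tells. Its arguments: {"type":"object","properties":{"targets":{"type":"string"},"newtons":{"type":"number"}},"required":["targets"]}

```bash
ls; mkdir -p pics
python3 - <<'E'
from workcell import bot,camera,camera_model,ticket
import cv2,numpy as np
np.set_printoptions(suppress=True,precision=4)
print(bot.get_obs(),bot.hold_point_z)
for n in("scene","top"):
    cv2.imwrite(f"pics/{n}0.png",camera(n)); print(n,camera_model(n))
print(camera_model("wrist"))
E
```

```text
pics
{'time': 0.0, 'q': array([-74.8846,   5.0094,  10.0334,  95.0984,   0.0014,  90.0004]), 'qd': array([ 0.0278, -0.0209,  0.0751, -0.0025, -0.072 , -0.0317]), 'joint_efforts': array([  0.0015, -52.0402,  46.4788,   0.0171,   0.0002,   0.    ]), 'ee_pos': array([ 0.1434, -0.5307,  0.2306]), 'tcp_rot': array([-179.9256,   -0.0014,   15.1149]), 'wrist_force': array([-0.113 , -0.4515,  0.3828]), 'torque': array([ 0.0559,  0.0136, -0.0093]), 'grasp_force': 0.0, 'opening': 0.08523320358100582} 0.0187
scene {'K': array([[441.2764,   0.    , 313.8861],
       [  0.    , 441.2764, 201.2649],
       [  0.    ,   0.    ,   1.    ]]), 'pose': array([[ 0.454 ,  0.6301, -0.63  ,  1.0653],
       [ 0.891 , -0.3273,  0.3147, -0.2875],
       [-0.0079, -0.7042, -0.71  ,  0.6578],
       [ 0.    ,  0.    ,  0.    ,  1.    ]])}
top {'K': array([[393.035 ,   0.    , 322.5969],
       [  0.    , 393.035 , 198.3602],
       [  0.    ,   0.    ,   1.    ]]), 'pose': array([[ 0.012 , -0.99  ,  0.1407,  0.447 ],
       [-0.9999, -0.011 ,  0.008 , -0.0199],
       [-0.0064, -0.1408, -0.99  ,  0.7501],
       [ 0.    ,  0.    ,  0.    ,  1.    ]])}
{'K': array([[356.6941,   0.    , 312.8302],
       [  0.    , 356.6941, 197.2389],
       [  0.    ,   0.    ,   1.    ]]), 'T_tool_cam': array([[-0.0002, -0.9529, -0.3033,  0.0766],
       [ 1.    , -0.0007,  0.0013,  0.0002],
       [-0.0014, -0.3033,  0.9529, -0.142 ],
       [ 0.    ,  0.    ,  0.    ,  1.    ]])}
```

View pics/top0.png

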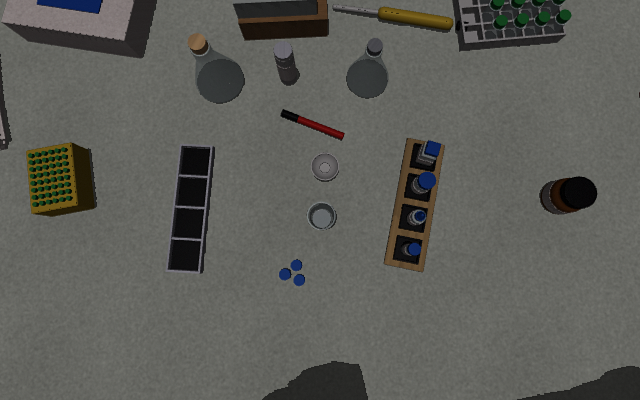

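View pics/scene0.png

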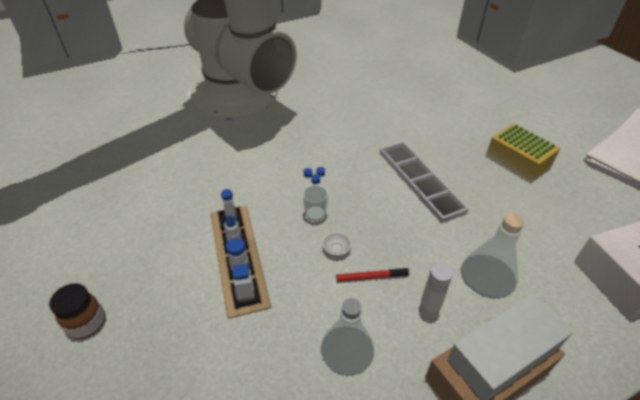

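The top view shows the tray at left (168–214, 146–272) and the board at right (386–443, 138–270). From near to far the vials are slim (413,250), dropper (417,217), wide (425,183) and square (431,152). The scene view agrees with that order. Next I'll measure.

```bash
cat > h.py <<'E'
import cv2,numpy as np
from workcell import bot,camera,camera_model
np.set_printoptions(suppress=True,precision=4)
def ray(m,uv,P=None):
    P=m["pose"] if P is None else P
    d=P[:3,:3]@np.linalg.inv(m["K"])@np.array([uv[0],uv[1],1.]); return P[:3,3],d/np.linalg.norm(d)
def plane(m,uv,z,P=None):
    o,d=ray(m,uv,P); return o+d*(z-o[2])/d[2]
def tri(rays):
    A=sum(np.eye(3)-np.outer(d,d) for o,d in rays); b=sum((np.eye(3)-np.outer(d,d))@o for o,d in rays)
    p=np.linalg.solve(A,b); return p,[1e3*np.linalg.norm((np.eye(3)-np.outer(d,d))@(p-o)) for o,d in rays]
def blobs(mask,amin):
    n,_,s,c=cv2.connectedComponentsWithStats(mask.astype(np.uint8))
    return [(c[i],s[i]) for i in range(1,n) if s[i][4]>=amin]
E
python3 - <<'E'
from h import *
M={n:camera_model(n) for n in("top","scene")}; I={n:cv2.imread(f"pics/{n}0.png") for n in M}
box={"top":(370,130,450,280),"scene":(205,180,275,315)}; tb={"top":(160,140,222,278),"scene":(375,138,470,222)}
B={}
for n in M:
    x0,y0,x1,y1=box[n]; c=I[n][y0:y1,x0:x1]; h=cv2.cvtColor(c,cv2.COLOR_BGR2HSV)
    bl=blobs((h[...,0]>100)&(h[...,0]<125)&(h[...,1]>150)&(h[...,2]>60),12)
    B[n]=sorted([(p+[x0,y0],s[4]) for p,s in bl],key=lambda t:t[0][1],reverse=n=="top")
    print(n,[(p.round(1),a) for p,a in B[n]])
    wd=((h[...,0]>5)&(h[...,0]<25)&(h[...,1]>70)&(h[...,2]>60)).astype(np.uint8)
    cs=cv2.findContours(wd,cv2.RETR_EXTERNAL,cv2.CHAIN_APPROX_NONE)[0]; k=cv2.convexHull(max(cs,key=cv2.contourArea))
    q=cv2.approxPolyN(k,4)[0]+[x0,y0]; W=np.array([plane(M[n],p,.006)[:2] for p in q]); print("board",q.tolist(),W.tolist(),W.mean(0),np.linalg.norm(W-np.roll(W,1,0),axis=1))
    x0,y0,x1,y1=tb[n]; c=I[n][y0:y1,x0:x1]
    g=cv2.cvtColor(c,cv2.COLOR_BGR2GRAY); dk=g<45
    for p,s in blobs(dk,80): print(" pocket",(p+[x0,y0]).round(1),s[2:],plane(M[n],p+[x0,y0],.004))
if len(B["top"])==len(B["scene"]):
    for a,b in zip(B["top"],B["scene"]): print(tri([ray(M["top"],a[0]),ray(M["scene"],b[0])]))
t=cv2.resize(I["top"][130:285,155:225],None,fx=3.5,fy=3.5); s=cv2.resize(I["scene"][135:225,370:475],None,fx=4.5,fy=4.5)
o=np.zeros((545,725,3),np.uint8);o[:t.shape[0],:t.shape[1]]=t;o[:s.shape[0],250:250+s.shape[1]]=s
cv2.imwrite("pics/c1.png",o)
E
```

```text
top [(array([414.4, 248.7]), np.int32(119)), (array([417.4, 216.9]), np.int32(12)), (array([426.9, 179.8]), np.int32(225)), (array([432.9, 147.9]), np.int32(161))]
board [[444, 145], [423, 272], [383, 264], [407, 137]] [[0.6602685024207455, -0.24891417901968796], [0.416524196519132, -0.20230639687265745], [0.43030127854727745, -0.12813462823747807], [0.6756299698401598, -0.17730737486331885]] [ 0.5457 -0.1892] [0.0732 0.2482 0.0754 0.2502]
 pocket [194.1 160.5] [ 31  30 792] [0.6247 0.2373 0.004 ]
 pocket [207.3 210.9] [ 15 126 335] [0.5265 0.2063 0.004 ]
 pocket [190.9 191.3] [ 32  30 820] [0.5639 0.24   0.004 ]
 pocket [187.5 222.7] [ 32  31 856] [0.5033 0.2429 0.004 ]
 pocket [184.  254.9] [ 33  31 885] [0.4427 0.2457 0.004 ]
scene [(array([226.4, 194.2]), np.int32(56)), (array([229.7, 220.5]), np.int32(53)), (array([235.3, 245.9]), np.int32(224)), (array([240.3, 271. ]), np.int32(167))]
board [[270, 307], [227, 318], [211, 213], [246, 206]] [[0.6761459701485018, -0.17790514926286438], [0.6626591349346018, -0.2491574915779235], [0.420472252827904, -0.19942603755470234], [0.434652870510536, -0.12909993012697873]] [ 0.5485 -0.1889] [0.2464 0.0725 0.2472 0.0717]
(array([ 0.4586, -0.1696,  0.0791]), [np.float64(1.1959218295700003), np.float64(1.195921829570097)])
(array([ 0.5131, -0.1817,  0.0648]), [np.float64(1.306737999345811), np.float64(1.3067379993458303)])
(array([ 0.5786, -0.196 ,  0.0718]), [np.float64(0.9092280305052395), np.float64(0.9092280305051957)])
(array([ 0.635 , -0.207 ,  0.0761]), [np.float64(0.7335110461135069), np.float64(0.7335110461134059)])
```

View pics/c1.png

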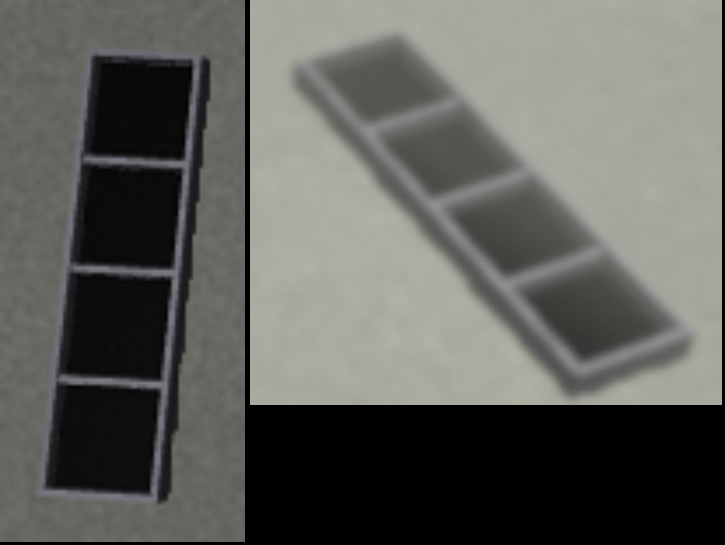

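The crop shows the tray's rim corners clearly in both views, so I'll triangulate those corners, plus the board's, to get heights.

Run:
```python
from h import *
T,S=camera_model("top"),camera_model("scene")
tc=[(92,53),(202,58),(40,493),(156,499)]; sc=[(692,335),(577,372),(402,32),(296,65)]
tc=[(u/3.5+155,v/3.5+130) for u,v in tc]; sc=[((u-250)/4.5+370,v/4.5+135) for u,v in sc]
def rep(tc,sc,z):
    P=np.array([tri([ray(T,a),ray(S,b)])[0] for a,b in zip(tc,sc)]); print(P)
    for m,c in((T,tc),(S,sc)):
        W=np.array([plane(m,p,z)[:2] for p in c]); d=(W[0]+W[1]-W[2]-W[3])/2
        print(W.mean(0),"len",np.linalg.norm(d),"wid",np.linalg.norm(W[0]-W[1]),"yaw",np.degrees(np.arctan2(d[1],d[0])))
rep(tc,sc,.016)
rep([(407,137),(444,145),(383,264),(423,272)],[(270,307),(227,318),(246,206),(211,213)],.006)
```

```text
[[0.6547 0.264  0.0098]
 [0.6514 0.2013 0.0135]
 [0.4138 0.2759 0.0115]
 [0.4109 0.213  0.011 ]]
[0.5314 0.2354] len 0.23913817805496654 wid 0.06089675539279923 yaw -2.927432711942093
[0.5367 0.2366] len 0.23905231104428762 wid 0.059820116531947125 yaw -2.5911775414656892
[[ 0.6758 -0.1776  0.0053]
 [ 0.661  -0.2493  0.0036]
 [ 0.4303 -0.1284  0.0018]
 [ 0.4172 -0.2009  0.0039]]
[ 0.5457 -0.1892] len 0.249181814282673 wid 0.07323598215881538 yaw -11.080620454200323
[ 0.5485 -0.1889] len 0.2468075164464115 wid 0.07251752208583284 yaw -11.51488547558554
```

```bash
cat > go.py <<'E'
import sys
from h import *
from scipy.spatial.transform import Rotation as R
def go(*a):
    o=bot.get_obs(); r=R.from_euler("xyz",o["tcp_rot"],degrees=True).as_matrix()
    p=np.array(o["ee_pos"]); x,y,z,yaw=a
    print("t",round(o["time"],2),"pos",p,o["tcp_rot"],"open",round(o["opening"]*1e3,1),"| shift",(1e3*(r.T@(np.array([x,y,z])-p))).round(1),"turn",round(o["tcp_rot"][2]-yaw,1))
if __name__=="__main__": go(*map(float,sys.argv[1:]))
E
python3 go.py .459 -.171 .2 -11
```

```text
t 0.1 pos [ 0.1433 -0.5308  0.2307] [-179.9324   -0.0019   15.1117] open 85.7 | shift [ 398.5 -265.    31. ] turn 26.1
```

{"op": "send_rows", "data": {"targets": "40 -26 3 3 0;80 -53 6 6 0;120 -80 9 8 0;160 -106 12 11 0;200 -133 15 14 0;240 -160 18 16 0;280 -186 21 18 0;320 -212 24 21 0;360 -239 28 24 0;398 -265 31 26 0;398 -265 31 26 0;398 -265 31 26 0", "newtons": 35}}

```text
time: 1.6
ee_pos: [0.4583, -0.1714, 0.2]
tcp_rot: [180.0, 0.0, -10.8]
wrist_force: [0.1, 0.6, -0.1]
opening: 0.0852
grasp_force: 0.0
```

Run:
```python
from go import *
go(.459,-.171,.024,-11)
o=bot.get_obs(); np.savez("w1.npz",p=o["ee_pos"],r=o["tcp_rot"]); cv2.imwrite("pics/w1.png",camera("wrist"))
```

```text
t 1.6 pos [ 0.4583 -0.1714  0.2   ] [179.9947   0.0442 -10.8318] open 85.2 | shift [  0.8  -0.5 176. ] turn 0.2
```

View pics/w1.png

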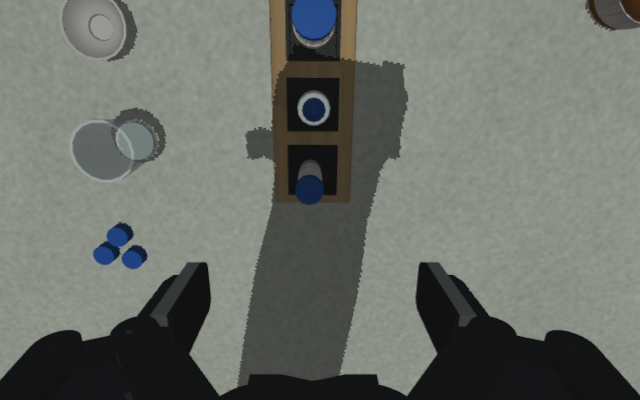

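The wrist view shows the slim cap at (309,190), dropper at (314,108) and wide at (314,17), all lined up with the tool. I'll cross-check these against the other views.

Run:
```python
from h import *
from scipy.spatial.transform import Rotation as R
m=camera_model("wrist"); d=np.load("w1.npz"); T=np.eye(4);T[:3,:3]=R.from_euler("xyz",d["r"],degrees=True).as_matrix();T[:3,3]=d["p"]
P=T@m["T_tool_cam"]; t=camera_model("top"); s=camera_model("scene")
for n,w,a,b,z in(("slim",(309,190),(414.4,248.7),(226.4,194.2),.080),("dropper",(314,108),(418.5,215.5),(229.7,220.5),.076),("wide",(314,17),(426.9,179.8),(235.3,245.9),.073)):
    print(n,plane(m,w,z,P),tri([ray(m,w,P),ray(t,a),ray(s,b)]))
# stand opening centres on the wrist view at the stand top
for w in((313,170),(313,105)): print(plane(m,w,.018,P))
```

```text
slim [ 0.4579 -0.1693  0.08  ] (array([ 0.4582, -0.1695,  0.0791]), [np.float64(0.5660599387107751), np.float64(1.2590797802545262), np.float64(1.2489202551203142)])
dropper [ 0.5169 -0.1845  0.076 ] (array([ 0.5159, -0.1832,  0.0676]), [np.float64(1.3268473450012745), np.float64(1.4745026617806185), np.float64(0.6426855787805087)])
wide [ 0.576  -0.1958  0.073 ] (array([ 0.5776, -0.1959,  0.0708]), [np.float64(1.258865470270229), np.float64(1.3593905098947279), np.float64(1.0627779637175243)])
[ 0.4584 -0.1727  0.018 ]
[ 0.516  -0.1837  0.018 ]
```

{"op": "send_rows", "data": {"targets": "0 -2 35 0 0;0 -2 75 0 0;0 -2 115 0 0;0 -2 145 0 0;0 -2 165 0 0;0 -2 176 0 0;0 -2 176 0 0;0 -2 176 0 255;0 -2 176 0 255;0 -2 176 0 255;0 -2 176 0 255;0 -2 176 0 255;0 -2 176 0 255;0 -2 176 0 255;0 -2 170 0 255;0 -2 150 0 255;0 -2 115 0 255;0 -2 80 0 255;0 -2 60 0 255;0 -2 60 0 255", "newtons": 35}}

```text
time: 4.15
ee_pos: [0.4596, -0.1697, 0.1416]
tcp_rot: [180.0, -0.1, -10.9]
wrist_force: [0.0, -1.3, -0.9]
opening: 0.0191
grasp_force: 34.2
```

```bash
python3 go.py .624 .232 .14 -3
```

```text
t 4.15 pos [ 0.4596 -0.1697  0.1416] [179.9772  -0.1303 -10.8863] open 19.1 | shift [  85.6 -425.5    1.6] turn -7.9
```

{"op": "send_rows", "data": {"targets": "3 -15 0 0 255;9 -45 0 -1 255;15 -76 0 -1 255;22 -108 0 -2 255;28 -140 0 -3 255;35 -172 0 -3 255;41 -204 0 -4 255;48 -236 0 -4 255;54 -268 0 -5 255;60 -300 0 -6 255;67 -332 0 -6 255;74 -364 0 -7 255;80 -394 0 -7 255;84 -414 0 -8 255;86 -426 0 -8 255;86 -426 0 -8 255;86 -426 0 -8 255"}}

```text
time: 6.28
ee_pos: [0.6252, 0.0475, 0.1403]
tcp_rot: [-177.4, 0.1, 3.2]
wrist_force: [0.5, -0.1, -1.2]
opening: 0.0191
grasp_force: 34.2
```

Run:
```python
from go import *
go(.624,.232,.0205,-3)
o=bot.get_obs(); np.savez("w2.npz",p=o["ee_pos"],r=o["tcp_rot"]); cv2.imwrite("pics/w2.png",camera("wrist"))
```

```text
t 6.28 pos [0.6252 0.0475 0.1403] [-177.3989    0.1411    3.2218] open 19.1 | shift [   9.5 -178.6  128. ] turn 6.2
```

View pics/w2.png

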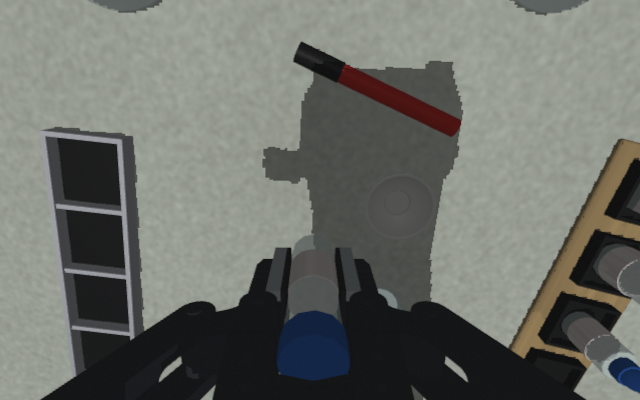

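The arm stopped short with the vial still held: the tray is at left (45–135, 130–400). I need the cause before carrying on.

Run:
```python
from go import *
go(.624,.232,.14,-3); o=bot.get_obs(); print(o["q"],o["qd"],o["joint_efforts"],o["torque"])
```

```text
t 6.33 pos [0.6255 0.0476 0.1402] [-177.3952    0.1334    3.2288] open 19.1 | shift [   8.9 -183.9    8.5] turn 6.2
[  3.1734  14.9143  11.2918  86.5135   2.6047 179.9446] [-0.3211 -0.7724 -0.8408 -0.1434 -0.1302  0.0486] [ -0.367  -64.1789  47.1171   0.392    0.0877   0.0003] [-0.0218  0.0152  0.0375]
```

The cause is joint 6, which is at its 180° limit. I'll use the half-turned grasp from here (yaw ≈ 177), so I'm turning the round vial in place.

{"op": "send_rows", "data": {"targets": "0 0 0 -5 255;0 0 0 -15 255;0 0 0 -25 255;0 0 0 -35 255;0 0 0 -45 255;0 0 0 -55 255;0 0 0 -65 255;0 0 0 -75 255;0 0 0 -85 255;0 0 0 -95 255;0 0 0 -105 255;0 0 0 -115 255;0 0 0 -125 255;0 0 0 -135 255;0 0 0 -145 255;0 0 0 -155 255;0 0 0 -165 255;0 0 0 -172 255;0 0 0 -174 255;0 0 0 -174 255"}}

```text
time: 8.82
ee_pos: [0.6248, 0.0472, 0.1404]
tcp_rot: [177.4, -0.4, 177.1]
wrist_force: [-0.0, -0.6, -1.1]
opening: 0.0191
grasp_force: 34.1
```

Run:
```python
from go import *
go(.624,.232,.14,177); o=bot.get_obs(); print(o["q"])
```

```text
t 8.82 pos [0.6248 0.0472 0.1404] [177.4325  -0.4073 177.1037] open 19.1 | shift [ 10.2 184.3   8.8] turn 0.1
[ 3.1438 14.8173 11.1997 86.5171  2.5961  6.0462]
```

{"op": "send_rows", "data": {"targets": "1 12 0 0 255;2 37 2 0 255;4 67 4 0 255;5 97 5 0 255;7 127 6 0 255;8 155 8 0 255;10 174 9 0 255;10 184 9 0 255;10 184 9 0 255;10 184 9 0 255"}}

```text
time: 10.07
ee_pos: [0.6239, 0.2311, 0.1397]
tcp_rot: [177.4, -0.4, 177.2]
wrist_force: [-0.4, -0.1, -0.4]
opening: 0.019
grasp_force: 34.2
```

Run:
```python
from go import *
go(.624,.232,.0215,177); o=bot.get_obs(); print(o["q"]); cv2.imwrite("pics/t2.png",cv2.resize(camera("top")[110:290,120:330],None,fx=3,fy=3))
```

```text
t 10.07 pos [0.6239 0.2311 0.1397] [177.4414  -0.4068 177.1702] open 19.0 | shift [ -0.9  -4.4 118.1] turn 0.2
[19.2461 19.6086 17.0583 86.8645  2.5238 22.0979]
```

View pics/t2.png

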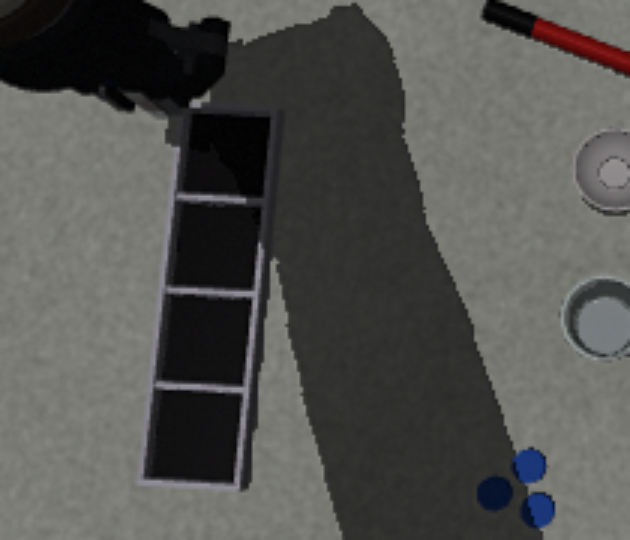

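{"op": "send_rows", "data": {"targets": "0 -1 20 0 255;0 -2 50 0 255;-1 -3 80 0 255;-1 -4 100 0 255;-1 -4 112 0 255;-1 -4 117 0 255;-1 -4 118 0 255;-1 -4 118 0 255;-1 -4 118 0 255"}}

```text
time: 11.25
ee_pos: [0.6244, 0.2333, 0.0223]
tcp_rot: [177.4, -0.4, 177.2]
wrist_force: [0.0, -0.1, -1.2]
opening: 0.0189
grasp_force: 34.2
```

{"op": "send_rows", "data": {"targets": "0 0 0 0 200;0 0 0 0 120;0 0 0 0 60;0 0 0 0 0;0 0 0 0 0;0 0 0 0 0;0 0 0 0 0;0 0 -10 0 0;0 0 -35 0 0;0 0 -70 0 0;0 0 -110 0 0;0 0 -140 0 0;0 0 -160 0 0;0 0 -160 0 0"}}

```text
time: 13.0
ee_pos: [0.6256, 0.2261, 0.1839]
tcp_rot: [177.4, -0.2, 177.2]
wrist_force: [1.1, -0.1, -0.0]
opening: 0.0858
grasp_force: 0.0
```

Run:
```python
from go import *
go(.624,.232,.18,177); o=bot.get_obs(); print(o["q"]); cv2.imwrite("pics/s3.png",cv2.resize(camera("scene")[120:300,260:500],None,fx=3,fy=3))
```

```text
t 13.0 pos [0.6256 0.2261 0.1839] [177.3503  -0.2052 177.2114] open 85.8 | shift [1.9 5.6 4.2] turn 0.2
[18.7832 19.8065 22.1902 91.5997  2.5394 21.5939]
```

View pics/s3.png

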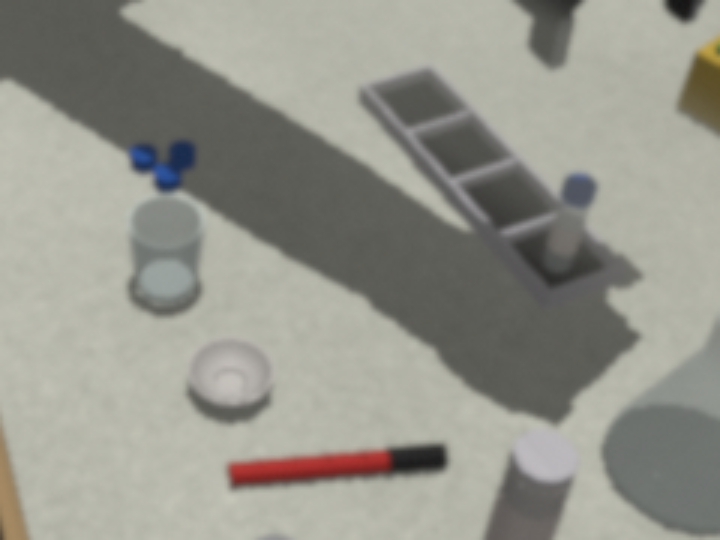

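The slim vial stands upright in the farthest pocket. The leftover 2.5° tool tilt is small enough to leave. Next is the dropper.

```bash
python3 go.py .5165 -.183 .13 169
```

```text
t 13.05 pos [0.6252 0.226  0.1821] [177.3999  -0.3259 177.2126] open 85.2 | shift [  88.3 -415.8   33.8] turn 8.2
```

{"op": "send_rows", "data": {"targets": "4 -20 0 0 0;12 -55 0 1 0;22 -100 0 2 0;32 -150 0 3 0;42 -200 0 4 0;53 -250 5 5 0;63 -300 15 6 0;74 -350 25 7 0;82 -385 30 8 0;87 -408 33 8 0;88 -416 34 8 0;88 -416 34 8 0;88 -416 34 8 0"}}

```text
time: 14.68
ee_pos: [0.5166, -0.1827, 0.1295]
tcp_rot: [177.5, -0.8, 169.3]
wrist_force: [0.3, 0.9, -0.0]
opening: 0.0853
grasp_force: 0.0
```

Run:
```python
from go import *
go(.5165,-.183,.024,169); o=bot.get_obs(); print(o["q"]); np.savez("w4.npz",p=o["ee_pos"],r=o["tcp_rot"]); cv2.imwrite("pics/w4.png",camera("wrist"))
```

```text
t 14.68 pos [ 0.5166 -0.1827  0.1295] [177.5042  -0.76   169.2667] open 85.3 | shift [ -1.4  -4.9 105.3] turn 0.3
[-20.6865   5.0467  -1.1412  84.9923   2.3269  -9.9606]
```

View pics/w4.png

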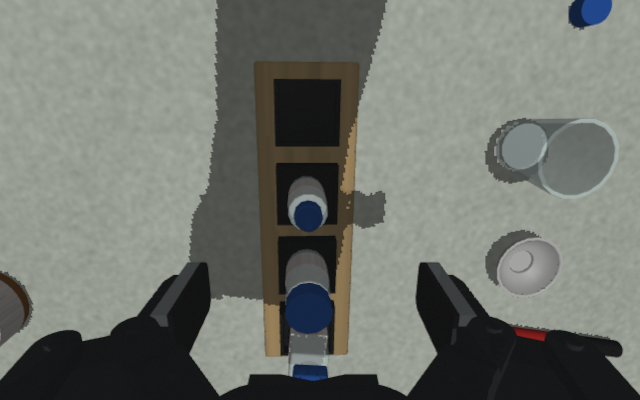

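The wrist view shows the dropper at (308,215), between the fingers (the pads are at columns 205 and 420).

{"op": "send_rows", "data": {"targets": "0 -1 20 0 0;0 -2 45 0 0;-1 -3 70 0 0;-1 -4 90 0 0;-1 -5 102 0 0;-1 -5 105 0 0;-1 -5 105 0 0;-1 -5 105 0 255;-1 -5 105 0 255;-1 -5 105 0 255;-1 -5 105 0 255;-1 -5 105 0 255;-1 -5 105 0 255;-1 -5 100 0 255;-1 -4 80 0 255;-1 -3 50 0 255;-1 -2 20 0 255;0 -1 0 0 255;0 0 -12 0 255;0 0 -12 0 255"}}

```text
time: 17.23
ee_pos: [0.5168, -0.1839, 0.1419]
tcp_rot: [177.5, -0.7, 169.2]
wrist_force: [0.5, -1.1, -0.8]
opening: 0.0249
grasp_force: 34.4
```

```bash
python3 go.py .564 .2345 .14 177
```

```text
t 17.23 pos [ 0.5168 -0.1839  0.1419] [177.5174  -0.7083 169.2291] open 24.9 | shift [ 31.8 419.4  20.5] turn -7.8
```

{"op": "send_rows", "data": {"targets": "1 14 0 0 255;3 42 2 -1 255;6 74 3 -1 255;8 108 5 -2 255;11 142 7 -3 255;13 176 9 -3 255;16 210 10 -4 255;18 244 12 -5 255;21 278 13 -5 255;24 312 15 -6 255;26 346 17 -7 255;29 378 18 -7 255;30 402 20 -8 255;32 415 20 -8 255;32 419 20 -8 255;32 419 20 -8 255;32 419 20 -8 255"}}

```text
time: 19.35
ee_pos: [0.5636, 0.2334, 0.1402]
tcp_rot: [177.4, -0.4, 177.2]
wrist_force: [0.1, 0.6, -0.3]
opening: 0.0248
grasp_force: 34.4
```

```bash
python3 go.py .564 .2345 .0215 177
```

```text
t 19.35 pos [0.5636 0.2334 0.1402] [177.4385  -0.4042 177.1593] open 24.8 | shift [ -1.2  -4.2 118.6] turn 0.2
```

{"op": "send_rows", "data": {"targets": "0 -1 20 0 255;0 -2 50 0 255;-1 -3 80 0 255;-1 -4 100 0 255;-1 -4 112 0 255;-1 -4 117 0 255;-1 -4 119 0 255;-1 -4 119 0 255;-1 -4 119 0 200;-1 -4 119 0 120;-1 -4 119 0 60;-1 -4 119 0 0;-1 -4 119 0 0;-1 -4 119 0 0;-1 -4 119 0 0;-1 -4 109 0 0;-1 -4 85 0 0;-1 -3 50 0 0;-1 -2 10 0 0;0 0 -20 0 0"}}

```text
time: 21.85
ee_pos: [0.5639, 0.2332, 0.1628]
tcp_rot: [177.4, -0.3, 177.2]
wrist_force: [1.4, -0.1, 0.3]
opening: 0.0856
grasp_force: 0.0
```

```bash
python3 go.py .5765 -.1955 .13 169
```

```text
t 21.85 pos [0.5639 0.2332 0.1628] [177.3842  -0.2936 177.2057] open 85.6 | shift [ -33.7 -428.7   13.1] turn 8.2
```

{"op": "send_rows", "data": {"targets": "-1 -15 -5 0 0;-4 -50 -8 1 0;-8 -95 -8 2 0;-12 -145 -8 3 0;-16 -195 -8 4 0;-20 -250 -5 5 0;-24 -300 0 6 0;-28 -350 5 7 0;-31 -390 10 8 0;-33 -415 13 8 0;-34 -429 13 8 0;-34 -429 13 8 0;-34 -429 13 8 0"}}

```text
time: 23.48
ee_pos: [0.5765, -0.1952, 0.1277]
tcp_rot: [177.5, -0.8, 169.3]
wrist_force: [0.5, -0.5, 0.0]
opening: 0.0853
grasp_force: 0.0
```

Run:
```python
from go import *
go(.577,-.1955,.024,169)
a=cv2.resize(camera("scene")[130:250,360:490],None,fx=3,fy=3); b=cv2.resize(camera("wrist")[:,:],None,fx=.7,fy=.7)
o=np.zeros((640,448,3),np.uint8); o[:360,:390]=a; o[360:,:]=b; o=o[:600]; cv2.imwrite("pics/m5.png",o)
```

```text
t 23.48 pos [ 0.5765 -0.1952  0.1277] [177.4995  -0.7618 169.2545] open 85.3 | shift [ -1.9  -4.8 103.6] turn 0.3
```

View pics/m5.png

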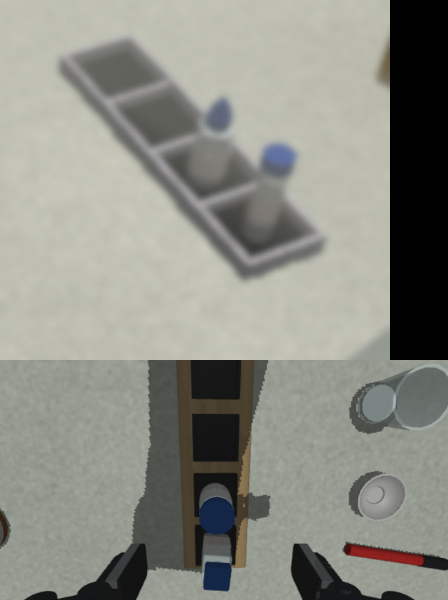

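Both placed vials stand in the two far pockets. The wide vial is centred between the fingers in the wrist view (about (309,220) at full size).

{"op": "send_rows", "data": {"targets": "0 -1 20 0 0;0 -2 45 0 0;-1 -3 70 0 0;-2 -4 90 0 0;-2 -5 101 0 0;-2 -5 104 0 0;-2 -5 104 0 0;-2 -5 104 0 255;-2 -5 104 0 255;-2 -5 104 0 255;-2 -5 104 0 255;-2 -5 104 0 255;-2 -5 104 0 255;-2 -5 99 0 255;-2 -4 80 0 255;-1 -3 50 0 255;-1 -2 20 0 255;0 -1 0 0 255;0 0 -12 0 255;0 0 -12 0 255"}}

```text
time: 26.08
ee_pos: [0.577, -0.1965, 0.1407]
tcp_rot: [177.5, -0.7, 169.2]
wrist_force: [-0.2, -0.7, -1.7]
opening: 0.0313
grasp_force: 34.7
```

```bash
python3 go.py .504 .2375 .14 177
```

```text
t 26.07 pos [ 0.577  -0.1965  0.1407] [177.5243  -0.6671 169.227 ] open 31.3 | shift [152.9 412.2  20.3] turn -7.8
```

{"op": "send_rows", "data": {"targets": "4 12 0 0 255;14 38 2 -1 255;26 70 3 -1 255;38 103 5 -2 255;50 136 7 -3 255;62 168 9 -3 255;75 201 10 -4 255;87 234 12 -5 255;99 267 13 -5 255;111 300 15 -6 255;123 333 17 -7 255;135 365 18 -7 255;146 393 20 -8 255;151 408 20 -8 255;153 412 20 -8 255;153 412 20 -8 255;153 412 20 -8 255"}}

```text
time: 28.2
ee_pos: [0.5036, 0.2366, 0.1395]
tcp_rot: [177.4, -0.4, 177.2]
wrist_force: [0.1, 0.6, 0.2]
opening: 0.0313
grasp_force: 34.8
```

```bash
python3 go.py .504 .2375 .0215 177
```

```text
t 28.2 pos [0.5036 0.2366 0.1395] [177.4435  -0.4075 177.1547] open 31.3 | shift [ -1.2  -4.4 117.9] turn 0.2
```

{"op": "send_rows", "data": {"targets": "0 -1 20 0 255;0 -2 50 0 255;-1 -3 80 0 255;-1 -4 100 0 255;-1 -4 112 0 255;-1 -4 116 0 255;-1 -4 118 0 255;-1 -4 118 0 255;-1 -4 118 0 200;-1 -4 118 0 120;-1 -4 118 0 60;-1 -4 118 0 0;-1 -4 118 0 0;-1 -4 118 0 0;-1 -4 118 0 0;-1 -4 108 0 0;-1 -4 85 0 0;-1 -3 50 0 0;-1 -2 10 0 0;0 0 -20 0 0"}}

```text
time: 30.7
ee_pos: [0.5038, 0.2365, 0.1622]
tcp_rot: [177.4, -0.3, 177.2]
wrist_force: [0.4, 0.1, 1.0]
opening: 0.0854
grasp_force: 0.0
```

```bash
python3 go.py .635 -.2065 .13 169
```

```text
t 30.7 pos [0.5038 0.2365 0.1622] [177.3797  -0.2986 177.2099] open 85.4 | shift [-152.8 -437.1   11.4] turn 8.2
```

{"op": "send_rows", "data": {"targets": "-5 -15 -5 0 0;-17 -50 -8 1 0;-33 -95 -8 2 0;-50 -145 -8 3 0;-68 -195 -8 4 0;-85 -245 -5 5 0;-103 -295 0 6 0;-120 -345 5 7 0;-136 -390 10 8 0;-148 -424 11 8 0;-153 -437 11 8 0;-153 -437 11 8 0;-153 -437 11 8 0"}}

```text
time: 32.33
ee_pos: [0.6347, -0.2055, 0.128]
tcp_rot: [177.5, -0.8, 169.3]
wrist_force: [-0.9, 0.2, -0.3]
opening: 0.0856
grasp_force: 0.0
```

Run:
```python
from go import *
go(.635,-.2065,.024,169)
a=cv2.resize(camera("scene")[130:250,360:490],None,fx=3,fy=3); b=camera("wrist")[200:,180:460]
o=np.zeros((560,390,3),np.uint8); o[:360,:390]=a; o[360:,:280]=b; cv2.imwrite("pics/m6.png",o)
```

```text
t 32.33 pos [ 0.6347 -0.2055  0.128 ] [177.5001  -0.768  169.2677] open 85.6 | shift [ -1.9  -5.4 103.8] turn 0.3
```

View pics/m6.png

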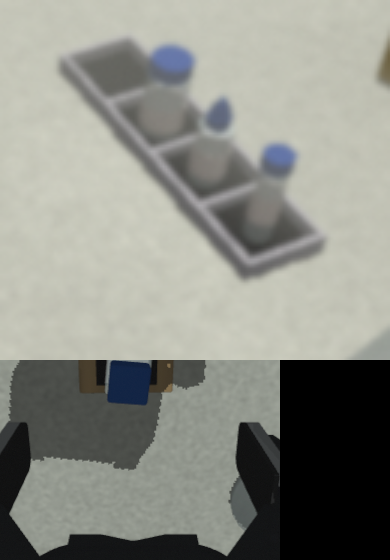

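Three vials are placed and upright. The square vial's cap shows at (309,224) in the full wrist view, centred and nearly aligned.

{"op": "send_rows", "data": {"targets": "0 -1 20 0 0;0 -2 45 0 0;-1 -3 70 0 0;-2 -4 90 0 0;-2 -5 101 0 0;-2 -5 104 0 0;-2 -5 104 0 0;-2 -5 104 0 255;-2 -5 104 0 255;-2 -5 104 0 255;-2 -5 104 0 255;-2 -5 104 0 255;-2 -5 104 0 255;-2 -5 99 0 255;-2 -4 80 0 255;-1 -3 50 0 255;-1 -2 20 0 255;0 -1 0 0 255;0 0 -12 0 255;0 0 -12 0 255"}}

```text
time: 34.92
ee_pos: [0.6354, -0.2071, 0.141]
tcp_rot: [177.5, -0.7, 169.2]
wrist_force: [-0.8, 0.1, -1.2]
opening: 0.0279
grasp_force: 35.8
```

```bash
python3 go.py .444 .2405 .14 177
```

```text
t 34.92 pos [ 0.6354 -0.2071  0.141 ] [177.5279  -0.6631 169.2274] open 27.9 | shift [271.7 403.4  21.6] turn -7.8
```

{"op": "send_rows", "data": {"targets": "7 10 0 0 255;22 33 2 -1 255;43 64 3 -1 255;64 95 5 -2 255;85 126 7 -3 255;106 157 9 -3 255;127 188 10 -4 255;148 220 12 -4 255;169 251 13 -5 255;190 282 15 -5 255;211 313 17 -6 255;232 344 18 -7 255;250 371 20 -8 255;263 391 21 -8 255;270 401 21 -8 255;272 403 21 -8 255;272 403 21 -8 255;272 403 21 -8 255"}}

```text
time: 37.17
ee_pos: [0.4434, 0.2397, 0.1398]
tcp_rot: [177.4, -0.4, 177.2]
wrist_force: [-0.1, 0.4, -0.4]
opening: 0.0278
grasp_force: 35.8
```

```bash
python3 go.py .444 .2405 .0215 177
```

```text
t 37.17 pos [0.4434 0.2397 0.1398] [177.4422  -0.4091 177.1669] open 27.8 | shift [ -1.4  -4.4 118.3] turn 0.2
```

{"op": "send_rows", "data": {"targets": "0 -1 20 0 255;0 -2 50 0 255;-1 -3 80 0 255;-1 -4 100 0 255;-1 -4 112 0 255;-1 -4 116 0 255;-1 -4 118 0 255;-1 -4 118 0 255;-1 -4 118 0 200;-1 -4 118 0 120;-1 -4 118 0 60;-1 -4 118 0 0;-1 -4 118 0 0;-1 -4 118 0 0;-1 -4 118 0 0;-1 -4 108 0 0;-1 -4 85 0 0;-1 -3 50 0 0;-1 -2 10 0 0;0 0 -30 0 0"}}

```text
time: 39.67
ee_pos: [0.4433, 0.2388, 0.172]
tcp_rot: [177.4, -0.4, 177.2]
wrist_force: [-0.9, 0.3, -1.6]
opening: 0.0855
grasp_force: 0.0
```

{"op": "send_rows", "data": {"targets": "0 -20 -5 0 0;0 -60 -10 0 0;0 -105 -10 0 0;0 -150 -10 0 0;0 -190 -10 0 0;0 -200 -10 0 0;0 -200 -10 0 0"}}

```text
time: 40.55
ee_pos: [0.4334, 0.0384, 0.1707]
tcp_rot: [177.4, -0.4, 177.1]
wrist_force: [-0.8, 0.5, 1.2]
opening: 0.0854
grasp_force: 0.0
```

Run:
```python
from h import *
a=cv2.resize(camera("scene")[120:240,350:490],None,fx=3,fy=3); b=cv2.resize(camera("top")[120:290,140:240],None,fx=3.5,fy=3.5)
o=np.zeros((595,780,3),np.uint8); o[:360,:420]=a; o[:,430:]=b; cv2.imwrite("pics/m7.png",o)
```

```text
(no output)
```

View pics/m7.png

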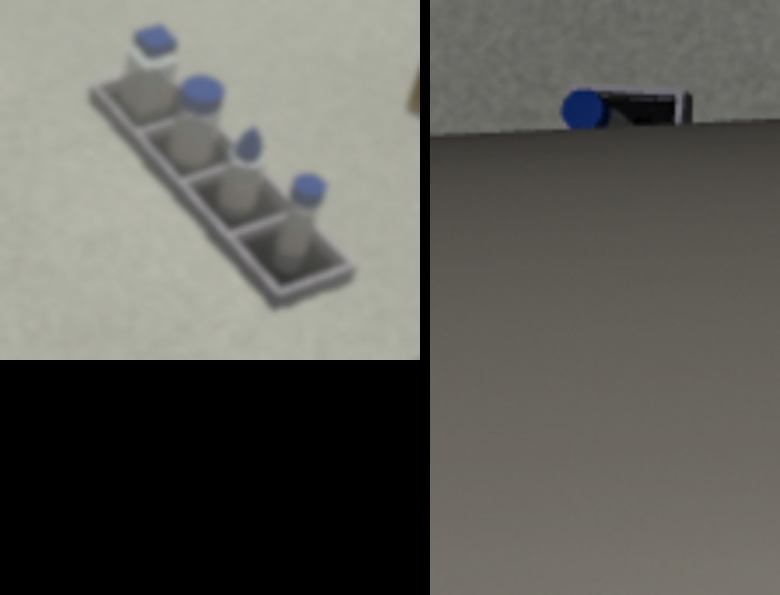

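The scene view shows all four vials upright, one per pocket. From near to far they are square (150,40), wide (200,90), dropper (248,140) and slim (308,190), and the gripper is clear of them.

```bash
python3 -c "
from workcell import ticket
print(ticket.job_done())"
```

```text
the job is handed in; nothing more can be done
None
```

The job is handed in at about 41 s: all four vials are in the tray in reverse order (far to near: slim, dropper, wide, square), released and standing upright in the last camera view; the gripper was tilted about 2.5° for most of the job after joint 6 hit its limit on the first carry.

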